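# Take the heating-block stack apart and dock the square block

### The job

Take the stack of aluminium heating blocks apart: lay the long, the round and the small block each flat inside the dark grey tray of its own shape, and set the square block on the sprung platform of the dock, tongues towards the catches, and press it down until both catches hold it. Tip none of the blocks over and leave the petri dish and the bottle where they are.

Things in the scene. Friction and masses are not known exactly. Their poses are not given: they have to be found in the camera images.
- long_block: Largest aluminium heating block, 110 x 56 x 24 mm (x, y, z), 15 wells, 0.3 kg. It stands on the bench and carries the square and the round block side by side along its x (which end varies), and on the square one the small block. Origin: centre of underside. Alike after a half turn.
- square_block: Aluminium block, square body 40 x 40 mm, four wells, 34 mm tall, 0.11 kg; at its foot a tongue 6 mm thick, 22 mm wide, sticks out 6 mm on both x sides. On one end of the long block (24 mm up), tongues along its length, 53 mm from the round block. Grip the plain y sides. In the dock, underside: 36 mm up = resting on platform, about 18 = latched. Origin: centre of underside. Alike after a half turn.
- round_block: Round aluminium block, 44 mm diameter, 24 mm tall, one wide well, 0.08 kg, on the other end of the long block (24 mm up), close beside the square one: grip it along the long block's y. Origin: centre of underside.
- small_block: Smallest aluminium block, oblong 36 x 26 x 24 mm (x, y, z), two wells along x, 0.05 kg, on top of the square block (58 mm above the bench), long side roughly along the tongues. Origin: centre of underside.
- long_tray: Dark grey oblong tray with black floor, fixed to the bench, inside 126 x 72 mm (x, y), rim 3 mm thick and 7 mm high, floor 2 mm above the bench. Place of the long block, which has 8 mm to spare each side. Origin: centre of its underside, on the bench.
- round_tray: Dark grey round tray with black floor, fixed, 60 mm inside diameter, rim 3 mm thick and 7 mm high, floor 2 mm above the bench. Place of the round block. Origin: centre of its underside.
- small_tray: Small dark grey oblong tray with black floor, fixed, inside 52 x 42 mm (x, y), rim 3 mm thick and 7 mm high, floor 2 mm above the bench. Place of the small block. Origin: centre of its underside.
- dock: Sprung dock, fixed, dark base 112 x 70 x 6 mm. Platform 42 x 42 mm, top 36 mm up, stop 21 mm lower. Corner posts 47 mm high guide the square body (1.5 mm play, top 6 mm flared 45 deg). Steel catches on both x sides: tongues along x. Rest the block on it, then press its top down 19 to 21 mm (about 5 to 9 N): catches snap over the tongues; else it springs up. Origin: centre of underside.
- petri_dish: Bystander: shallow clear dish with reddish agar, 62 mm diameter, 14 mm high. Origin: centre of its underside.
- bottle: Bystander: small white bottle with a blue cap, 30 mm diameter, 62 mm high. Origin: centre of its underside.

How it is judged:
At the end, for the whole second after the job is handed in: Long, round and small block lie flat on the floors of their own trays (centres within 13.5, 10, 13.5 mm, underside under 4.5 mm up), the square block is latched in the dock (within 6 mm, underside 12 to 21.5 mm above the bench); all level within 0.07 rad, released, at rest (horizontal distance between long_block and long_tray below 0.0135 m and z of long_block in the frame of long_tray below 0.0045 m and angle between each of long_block, round_block, small_block, square_block's own z axis and vertical below 0.07 rad and linear speed of each of long_block, round_block, small_block, square_block below 0.02 m/s and horizontal distance between round_block and round_tray below 0.01 m and z of round_block in the frame of round_tray below 0.0045 m and horizontal distance between small_block and small_tray below 0.0135 m and z of small_block in the frame of small_tray below 0.0045 m and horizontal distance between square_block and dock below 0.006 m and z of square_block in the frame of dock between 0.012 and 0.0215 m); the robot touches nothing.
It fails at once if a block is tipped over (angle between any of long_block, square_block, round_block, small_block's own z axis and vertical above 0.6 rad).
It fails at once if the petri dish or the bottle is moved more than 25 mm (distance of any of petri_dish, bottle from where it was at the start of the episode above 0.025 m).
It also fails if it takes over 106 s, if anything falls off the work surface, if the arm or the gripper's body presses on something with over 40 N, if the wrist force passes 120 N, or if a joint passes its speed limit or range.

### The arm

A 6-joint arm with a two-finger parallel gripper is mounted at the origin on a cart in front of the work surface, level with it; the furniture and walls round the work are solid. World frame = base frame: x ahead of the robot, y to its left, z up, the work surface at z = 0. Lengths are in m, angles in rad, forces in N, time in s.
With the tool pointing down it reaches from about 0.35 to 0.975 m from the base axis. Payload 4.9 kg.
Tool frame: the origin (TCP) lies on the centre line of the jaws, within the pads' length; the fingertips stand 8 mm ahead of it and the grasp point (between the pads) lies 11 mm behind it; z points along the fingers, y is the direction in which the jaws open and shut (so a half turn about z gives the same grasp; the last joint's range is limited). The gripper opens to 85 mm and grips with 20 to 120 N. Pads are 22 mm wide; open, the fingers measure 114 mm over their backs; the gripper's body (76 mm by 85 mm) begins 54 mm behind the grasp point. The pads swing forward as they close: fully open they stand 13 mm farther back than shut.
Start: joints at [-1.302, 0.053, 1.613, -0, 1.476, -0.119], TCP at [0.236, -0.579, 0.239] pointing down, gripper open.
Joint ranges: [-3.01, 3.01], [-1.01, 2.22], [0.06, 2.58], [-1.02, 4.17], [0.09, 2.62], [-3.14, 3.14]. Speed limits (rad/s): [2.57, 2.57, 3.14, 3.14, 3.14, 3.14].

### API

Orientations are given as a rotation vector (axis times angle).
In Python, from station import get_obs, get_image, calibration, finish_job gives the robot as it stands. The module is installed in compiled form; this text tells all that it offers.
- The arm moves only by the shell command python3 -m jog 'ROWS' [FORCE]. ROWS is JSON, a list of rows, each a list of 7 numbers: the shift along the tool's x, y, z in cm, then the turn, a rotation vector about the tool's x, y, z in rad, then the closure in counts, from 0 (fully open) to 255 (shut). In form: [[dx, dy, dz, ax, ay, az, jaw], ...]. A call has 1 to 8 rows; each row is the pose to reach, as a shift and turn from the pose measured when the call began, along the tool's axes at that moment; what a row does not reach only later rows make up. A row lasts 1/12 s, in which the tool goes at most 41.7 mm and 7.16 degrees, less where a joint would pass 70% of its speed; a pose out of reach is approached as far as the arm can. A call with a gripper value outside its range is refused whole. The fingers move at their own pace and stop on an object; FORCE is the grip in N (left out, the last holds). Time passes only in rows, so rows that repeat a pose let the fingers close. It gives the time, the measured TCP pose, the force and the opening at its end, in the units of the state.
- get_obs(): the state, without advancing time (a new reading comes with each control period).
- get_image(name): name is "scene" or "side" or "wrist"; returns the picture (400x640x3 uint8, red, green, blue); there is no depth.
- calibration(name): a dict with "vfov" (degrees; the focal length in pixels is half the picture's height over the tangent of half this angle, whatever the lens; pixels are square), "cx", "cy" (the principal point, pixels), "dist_coeffs" ([k1, k2, p1, p2, k3] as OpenCV has them; the pictures are not rectified), "R" (3x3) and "t" (3): a world point X has camera coordinates R X + t. Camera axes: x right, y down, z forward; pixel columns grow to the right and rows downward; lengths in m; the calibration is good to about 2 mm. A picture is of the moment at which its call begins: read the wrist's pose just before it. calibration takes no time and is no camera call; for the wrist camera it gives the pose at the moment of the call.
- finish_job(): hands the job in, once; it reports no verdict.
The state is a dict: "t": time; "q": joint angles; "dq": joint speeds; "effort": joint torques, N m; "tool_pos": TCP position; "tool_rot": TCP orientation; "contact_force": force on the tool from outside, world axes, zero at the start; "wrist_torque": the same for the moment, N m; "opening": finger opening in m.
Only numpy, scipy, OpenCV 4.12 (cv2) and the standard library are available. Lean on these libraries where they do the work, as an engineer would, in place of code of your own. Each camera call takes 0.05 s, during which the arm holds its last target. There are 200 camera calls.

## Working session

There is one attempt and no reset: what is moved stays moved. The work goes in short steps, Python scripts to look and compute and a shell command to move; the robot and the scene stay as the last step left them, time stands still between calls to the robot, and variables do not carry over. Pictures are saved under pics/ and viewed, about 12 in all and at most 16, crops included, and the job is handed in when it is done.

```bash
mkdir -p pics; cat > h.py <<'E'
import numpy as np, cv2
from station import get_obs,get_image,calibration
def K(c):
    f=200/np.tan(np.radians(c["vfov"])/2); return np.array([[f,0,c["cx"]],[0,f,c["cy"]],[0,0,1]])
def ray(c,uv):
    p=cv2.undistortPoints(np.array(uv,float).reshape(-1,1,2),K(c),np.array(c["dist_coeffs"],float)).reshape(-1,2)
    R=np.array(c["R"]);t=np.array(c["t"]);d=np.c_[p,np.ones(len(p))]@R
    return -R.T@t,d/np.linalg.norm(d,axis=1)[:,None]
def onz(c,uv,z):
    o,d=ray(c,uv); return o+d*((z-o[2])/d[:,2])[:,None]
def tri(c1,u1,c2,u2):
    o1,d1=ray(c1,u1);o2,d2=ray(c2,u2);out=[]
    for a,b in zip(d1,d2):
        s=np.linalg.lstsq(np.c_[a,-b],o2-o1,rcond=None)[0];p,q=o1+s[0]*a,o2+s[1]*b
        out.append(np.r_[(p+q)/2,np.linalg.norm(p-q)])
    return np.array(out)
def proj(c,X):
    return cv2.projectPoints(np.array(X,float).reshape(-1,1,3),cv2.Rodrigues(np.array(c["R"]))[0],np.array(c["t"],float),K(c),np.array(c["dist_coeffs"],float))[0].reshape(-1,2)
def save(n,im): cv2.imwrite("pics/"+n+".png",im[:,:,::-1])
E
python3 - <<'E'
from h import *
for n in("scene","side","wrist"):
    c=calibration(n);R=np.array(c["R"]);print(n,c["vfov"],c["dist_coeffs"],(-R.T@c["t"]).round(3),R[2].round(2))
    im=get_image(n);np.save(n,im);save(n,im)
o=get_obs();print(o)
E
```

```text
scene 50.48172914880763 [-0.10763086  0.          0.          0.          0.        ] [-0.209 -0.643  0.535] [ 0.78  0.4  -0.48]
side 45.596966707719766 [0.02496946 0.         0.         0.         0.        ] [0.021 0.714 0.538] [ 0.42 -0.82 -0.39]
wrist 66.82462890228581 [-0.03957741  0.          0.          0.          0.        ] [ 0.314 -0.546  0.373] [-0.3  -0.12 -0.95]
{'t': 0.15, 'q': array([-1.30198549e+00,  5.32344456e-02,  1.61394233e+00,  1.13774211e-05,
        1.47601783e+00, -1.18988736e-01]), 'dq': array([ 0.00041484, -0.0010266 , -0.00488716,  0.0001639 , -0.00135967,
       -0.00028398]), 'effort': array([ 8.47566685e-05, -3.94243455e+01, -3.70720875e+01, -2.34419676e-04,
        4.59377145e-03,  1.46566134e-05]), 'tool_pos': array([ 0.23623123, -0.57813651,  0.23834897]), 'tool_rot': array([-3.08115199e+00, -6.05034596e-01,  1.70498628e-04]), 'contact_force': array([-0.21919127,  0.25728501, -0.87430046]), 'wrist_torque': array([-0.01034855, -0.01962341, -0.03135705]), 'opening': 0.08566162773175245}
```

View pics/scene.png

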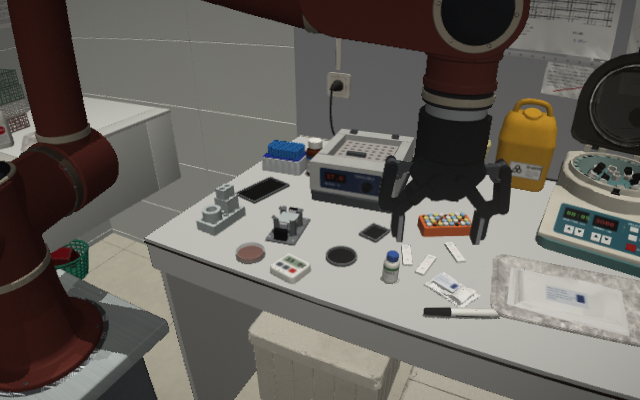

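View pics/side.png

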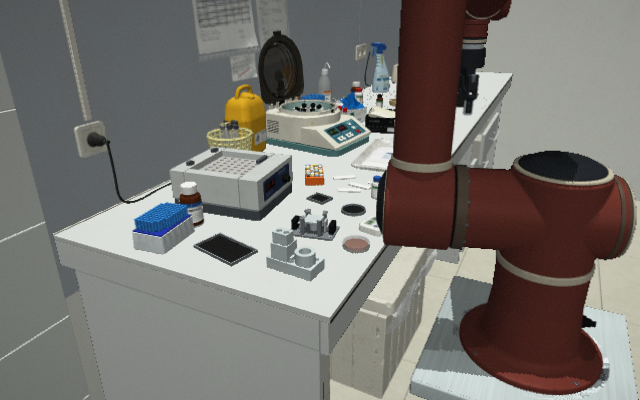

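The scene view shows the stack at about (222,208), long tray (263,189), dock (288,225), small tray (375,232), round tray (341,256), dish (250,253) and bottle (391,267). The side view shows the same layout, with the stack at (296,255).

```bash
python3 - <<'E'
from h import *
a=calibration("scene");b=calibration("side")
n=["longtray","dock","small","round","petri","bottlebase","stackbase"]
u=[(263,189),(288,230),(375,232),(341,256),(250,253),(390,281),(221,222)]
v=[(226,249),(314,229),(319,198),(353,210),(356,244),(376,200),(296,266)]
A=onz(a,u,0);B=onz(b,v,0)
for k,p,q in zip(n,A,B): print(k,p.round(3)[:2],q.round(3)[:2],np.hypot(*p[:2]).round(3))
# stack tops: small block top centre, round top centre
print(tri(a,[(227,187),(211,211)],b,[(284,234),(306,252)]).round(3))
# crops
s=np.load("scene.npy")[165:285,180:420];d=np.load("side.npy")[170:290,180:400]
save("crops",np.vstack([cv2.resize(s,(720,300),interpolation=2),cv2.resize(d,(720,300),interpolation=2)]))
R=cv2.Rodrigues(get_obs()["tool_rot"])[0];print(R.round(3))
c=calibration("wrist");Rw=np.array(c["R"]);print((R.T@(-Rw.T@c["t"]-get_obs()["tool_pos"])).round(3),(Rw@R).round(3))
E
```

```text
longtray [ 0.649 -0.036] [ 0.636 -0.039] 0.65
dock [ 0.499 -0.203] [ 0.499 -0.212] 0.539
small [ 0.58  -0.388] [ 0.573 -0.388] 0.697
round [ 0.461 -0.355] [ 0.455 -0.355] 0.582
petri [ 0.384 -0.176] [ 0.378 -0.187] 0.422
bottlebase [ 0.428 -0.475] [ 0.423 -0.443] 0.639
stackbase [ 0.458 -0.04 ] [ 0.457 -0.043] 0.459
[[ 0.486 -0.043  0.076  0.012]
 [ 0.43  -0.038  0.044  0.002]]
[[ 0.926  0.378 -0.   ]
 [ 0.378 -0.926  0.002]
 [ 0.    -0.002 -1.   ]]
[ 0.084 -0.    -0.135] [[-0.001  1.    -0.001]
 [-0.946 -0.001 -0.323]
 [-0.323  0.001  0.946]]
```

View pics/crops.png

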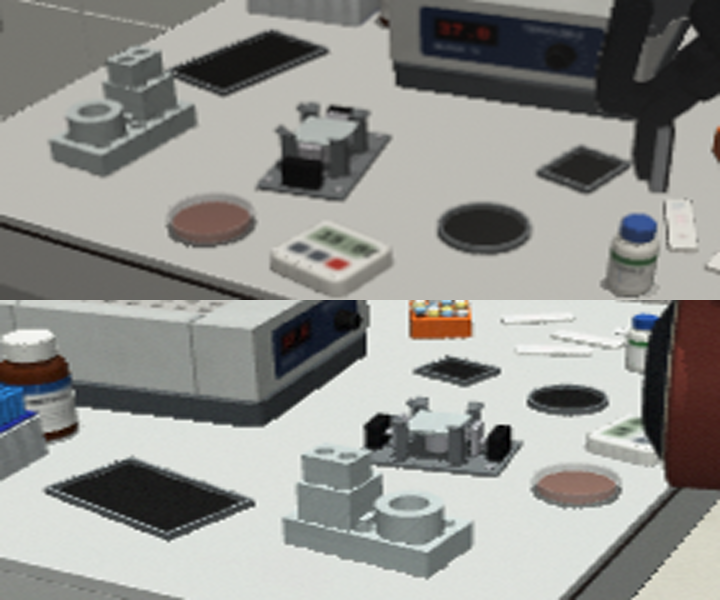

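```bash
python3 -m jog '[[17,-10.75,0,0,0,0.388,0],[17,-10.75,0,0,0,0.388,0],[17,-10.75,0,0,0,0.388,0],[17,-10.75,0,0,0,0.388,0],[17,-10.75,0,0,0,0.388,0],[17,-10.75,0,0,0,0.388,0]]' 40
python3 - <<'E'
from h import *
c=calibration("wrist");im=get_image("wrist");save("w1",im);np.save("w1",im)
import pickle;pickle.dump(c,open("w1.pkl","wb"))
E
python3 -m jog '[[13,-16,0,0,0,0,0],[13,-16,0,0,0,0,0],[13,-16,0,0,0,0,0],[13,-16,0,0,0,0,0],[13,-16,0,0,0,0,0],[13,-16,0,0,0,0,0],[13,-16,0,0,0,0,0]]'
python3 - <<'E'
from h import *
c=calibration("wrist");im=get_image("wrist");save("w2",im);np.save("w2",im)
import pickle;pickle.dump(c,open("w2.pkl","wb"))
o=get_obs();print(o["tool_pos"],o["q"],o["t"])
a=np.load("w1.npy")
save("w12",np.vstack([a,im])[:, :][:, :])
E
```

```text
t: 0.65
tool_pos: [0.3557, -0.4096, 0.2381]
tool_rot: [-3.138, -0.009, -0.001]
contact_force: [-0.5, 0.2, -0.2]
opening: 0.0853
t: 1.28
tool_pos: [0.4843, -0.2506, 0.2382]
tool_rot: [-3.14, -0.012, 0.002]
contact_force: [0.5, -0.3, 1.1]
opening: 0.0853
[ 0.48363763 -0.25167662  0.23824337] [-6.16593471e-01 -1.36560860e-01  1.79828881e+00  5.05923805e-04
  1.48181597e+00  9.48968371e-01] 1.3333
```

View pics/w2.png

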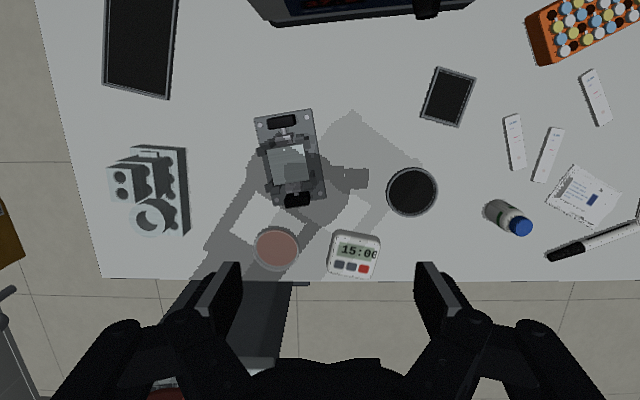

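The w2 view shows the long tray (138,48, clipped at the top), stack (148,190), dock (290,160), small tray (448,96), round tray (412,192), dish (275,248) and bottle (508,217).

```bash
python3 - <<'E'
from h import *;import pickle
for n in("w1","w2"):
    im=np.load(n+".npy");c=pickle.load(open(n+".pkl","rb"))
    m=(im.max(2)<48).astype(np.uint8)
    m[265:]=0
    cs,_=cv2.findContours(m,cv2.RETR_EXTERNAL,cv2.CHAIN_APPROX_NONE)
    for k in cs:
        if cv2.contourArea(k)<150: continue
        for z in(0.002,):
            P=onz(c,k.reshape(-1,2),z)[:,:2]; r=cv2.minAreaRect((P*1000).astype(np.float32))
            print(n,k.reshape(-1,2).mean(0).round(),"rect",np.round(r[0],1),np.round(r[1],1),round(r[2],1),"area",cv2.contourArea((P*1000).astype(np.float32)))
E
```

```text
w1 [181. 238.] rect [ 270.1 -183.8] [100.6 251. ] 1.0 area 16442.685271937138
w1 [469. 158.] rect [ 373.3 -582.4] [15.2 50.5] 21.2 area 617.0447361441329
w1 [152.  89.] rect [ 452.1 -202.9] [16.2 43.4] 11.7 area 552.104241611436
w1 [281.  82.] rect [ 456.4 -356.9] [56.9 56.8] 15.2 area 2478.9229385782965
w1 [163.  61.] rect [ 482.5 -221.8] [23.1 14.2] 80.3 area 190.48836266435683
w2 [566. 252.] rect [ 371.3 -585.7] [19.9 53.1] 19.0 area 818.2958135949448
w2 [299. 197.] rect [ 446.5 -213.6] [21.1 42.2] 14.9 area 568.7816124442033
w2 [414. 195.] rect [ 454.7 -358.3] [59.5 57.4] 31.3 area 2534.9810823169537
w2 [281. 121.] rect [ 542.8 -194.4] [14.  34.5] 7.6 area 405.9583084685728
w2 [450.  95.] rect [ 572.4 -390.5] [42.8 52.3] 75.1 area 1999.9541924409568
w2 [358.  10.] rect [ 658.  -284.1] [ 26.7 241. ] 0.6 area 2690.3175882846117
w2 [140.  45.] rect [629.  -36.6] [ 68.4 102.5] 76.6 area 6269.762685030626
```

```bash
python3 -m jog '[[0,-16,-3,0,0,0,0],[0,-16,-3,0,0,0,0],[0,-16,-3,0,0,0,0],[0,-16,-3,0,0,0,0],[0,-16,-3,0,0,0,0]]'
python3 - <<'E'
from h import *
c=calibration("wrist");im=get_image("wrist");save("w3",im);np.save("w3",im)
import pickle;pickle.dump(c,open("w3.pkl","wb"))
o=get_obs();print(o["tool_pos"],o["q"],o["t"])
E
```

```text
t: 1.75
tool_pos: [0.4829, -0.0892, 0.2704]
tool_rot: [-3.139, -0.012, -0.003]
contact_force: [0.1, -0.0, 0.4]
opening: 0.0853
[ 0.48282076 -0.09140206  0.2696283 ] [-3.39007281e-01 -2.92000205e-01  1.87842920e+00  5.98990896e-04
  1.55459438e+00  1.22503328e+00] 1.8
```

View pics/w3.png

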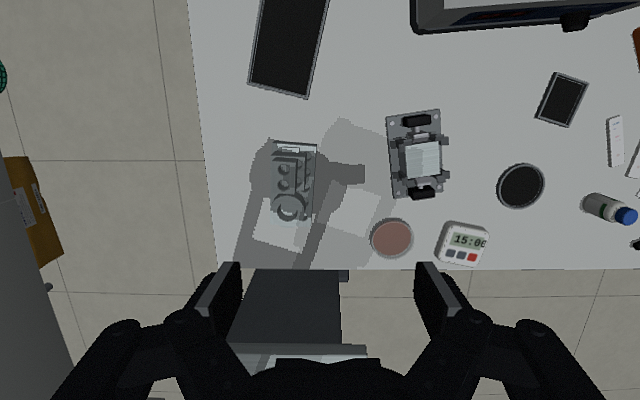

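w3 shows the stack at (290,185), dock (418,160), long tray (287,45) and round tray (520,186). Next I'll look at enlarged stack and dock crops from w2 and w3.

```bash
python3 - <<'E'
from h import *
a=np.load("w2.npy");b=np.load("w3.npy")
def cr(im,x,y,w=100,h=75):
    o=cv2.resize(cv2.convertScaleAbs(im[y:y+h*4//3//1 if 0 else y+h,x:x+w],alpha=1.5),None,fx=4,fy=4,interpolation=cv2.INTER_CUBIC)
    for i in range(0,w,10):cv2.putText(o,str(x+i) if i%20==0 else "|",(i*4,8),0,.3,(255,0,0))
    for i in range(10,h,10):cv2.putText(o,str(y+i),(0,i*4+4),0,.3,(255,0,0))
    return o
H=96
A=np.hstack([cr(a,95,143,100,100),cr(b,245,135,100,100)]);save("z1",A)
B=np.hstack([cr(a,240,105,100,110),cr(b,372,103,100,110)]);save("z2",B)
E
```

```text
(no output)
```

View pics/z1.png

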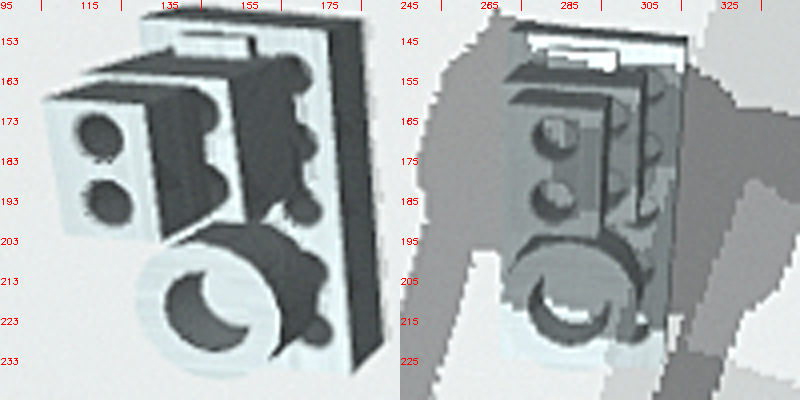

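View pics/z2.png

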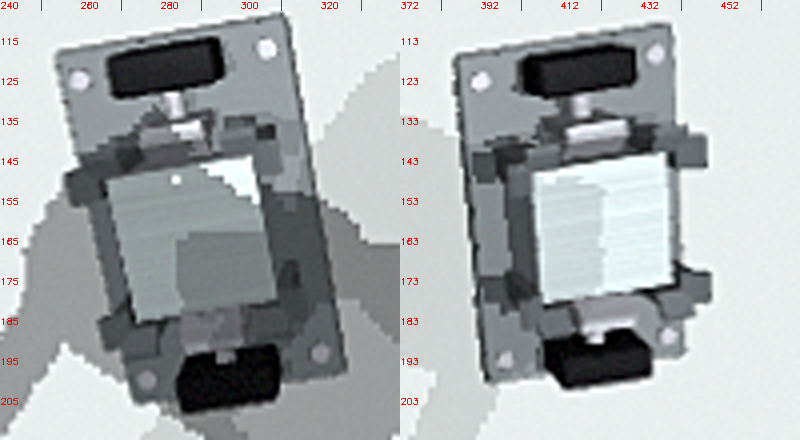

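In z1 and z2 the small block's wells, the ring of the round block, the long block's corners, the dock platform and base corners are all clear. I'll triangulate them.

```bash
python3 - <<'E'
from h import *;import pickle
c2=pickle.load(open("w2.pkl","rb"));c3=pickle.load(open("w3.pkl","rb"))
f=lambda L,x,y:[(x+u/4,y+v/4) for u,v in L]
L=f([(100,137),(109,203),(143,103),(162,241),(209,307)],95,143)
R=f([(154,139),(154,201),(204,110),(204,238),(168,303)],245,135)
print("well1,well2,cornerB,cornerC,round\n",tri(c2,L,c3,R).round(4))
l=f([(328,27),(350,372)],95,143);X=onz(c2,l,.024);print("long corners(-y side)",X.round(4),np.diff(X,axis=0))
L=f([(107,178),(250,155),(277,300),(137,322),(57,52),(284,14),(346,370),(137,405)],240,105)
R=f([(135,173),(265,152),(275,283),(140,303),(57,57),(267,24),(286,350),(87,383)],372,103)
T=tri(c2,L,c3,R);print("dock",T.round(4),"plat",T[:4].mean(0),"base",T[4:].mean(0))
for c,q in((c2,L),(c3,R)):
    P=onz(c,q[:4],.036);B=onz(c,q[4:],.006);print(P.mean(0).round(4),B.mean(0).round(4));
    for Q in(P,B):
        d=(Q[0]+Q[1]-Q[2]-Q[3])/2;e=(Q[1]+Q[2]-Q[0]-Q[3])/2;print("ang",np.degrees(np.arctan2(d[1],d[0])),np.degrees(np.arctan2(e[0],-e[1])),np.hypot(*d[:2]),np.hypot(*e[:2]))
# trays orientation
for n,c,box in(("w2",c2,(420,60,480,135)),("w3",c3,(530,65,595,135)),("w3",c3,(245,0,330,100))):
    im=np.load(n+".npy");m=(im.max(2)<48).astype(np.uint8);x0,y0,x1,y1=box;k=np.zeros_like(m);k[y0:y1,x0:x1]=m[y0:y1,x0:x1]
    cs,_=cv2.findContours(k,cv2.RETR_EXTERNAL,cv2.CHAIN_APPROX_NONE);q=max(cs,key=cv2.contourArea).reshape(-1,2)
    P=onz(c,q,.002)[:,:2]*1000;r=cv2.minAreaRect(P.astype(np.float32));print(n,np.round(r[0],1),np.round(r[1],1),cv2.boxPoints(r).round(0).tolist())
E
```

```text
well1,well2,cornerB,cornerC,round
 [[ 4.937e-01 -4.030e-02  8.080e-02  0.000e+00]
 [ 4.766e-01 -3.980e-02  8.200e-02  1.000e-04]
 [ 5.025e-01 -5.430e-02  8.230e-02  7.000e-04]
 [ 4.671e-01 -5.360e-02  8.480e-02  6.000e-04]
 [ 4.332e-01 -3.750e-02  4.610e-02  2.000e-04]]
long corners(-y side) [[ 0.5123 -0.075   0.024 ]
 [ 0.4022 -0.0652  0.024 ]] [[-0.1101108   0.00983101  0.        ]]
dock [[ 5.147e-01 -1.826e-01  3.810e-02  7.000e-04]
 [ 5.211e-01 -2.221e-01  3.620e-02  4.000e-04]
 [ 4.808e-01 -2.292e-01  3.880e-02  2.000e-04]
 [ 4.732e-01 -1.885e-01  3.560e-02  2.000e-04]
 [ 5.465e-01 -1.631e-01  4.300e-03  6.000e-04]
 [ 5.575e-01 -2.301e-01  2.900e-03  4.000e-04]
 [ 4.493e-01 -2.489e-01  5.500e-03  3.000e-04]
 [ 4.361e-01 -1.812e-01  3.300e-03  2.000e-04]] plat [ 4.97427065e-01 -2.05627983e-01  3.71723599e-02  3.80275882e-04] base [ 4.97354191e-01 -2.05840376e-01  3.98101609e-03  3.81325669e-04]
[ 0.4973 -0.2055  0.036 ] [ 0.4977 -0.2061  0.006 ]
ang 9.127721918611824 9.426882344576931 0.04190905989464419 0.04076349106353005
ang 9.577258687054076 9.852009196538068 0.11075998067768611 0.06798523157787605
[ 0.4971 -0.206   0.036 ] [ 0.4976 -0.2053  0.006 ]
ang 9.246187167293401 9.57360713330607 0.04112669891442702 0.041088950896166904
ang 9.791825022111848 9.957972417908088 0.11008250992603158 0.06819559960224651
w2 [ 572.4 -390.5] [42.8 52.3] [[542.0, -404.0], [592.0, -418.0], [603.0, -377.0], [553.0, -363.0]]
w3 [ 572.1 -392.4] [42.4 52.8] [[541.0, -406.0], [592.0, -419.0], [603.0, -378.0], [552.0, -365.0]]
w3 [633.3 -37. ] [ 72.6 109.4] [[572.0, -60.0], [678.0, -85.0], [695.0, -14.0], [589.0, 11.0]]
```

Cross-checks agree with the text: small block top 82 mm, round top 46 mm, platform 36–38 mm, long block 110 mm. I'll write a helper for the tool-frame offsets and start on the small block.

```bash
cat > go.py <<'E'
import sys,numpy as np
from scipy.spatial.transform import Rotation as Ro
from station import get_obs
# args: groups x y z yawdeg ; prints shift(cm) & turn for each in the current tool frame
o=get_obs();R=Ro.from_rotvec(o["tool_rot"]);M=R.as_matrix()
print("t",round(o["t"],2),"tcp",o["tool_pos"].round(4),"yaw",round(np.degrees(np.arctan2(M[1,0],M[0,0])),2),"open",round(o["opening"],4),"F",o["contact_force"].round(1),"q6",o["q"][5].round(2))
a=[float(v) for v in sys.argv[1:]]
for i in range(0,len(a),4):
    D=Ro.from_euler("z",a[i+3],degrees=True)*Ro.from_euler("x",180,degrees=True)
    s=100*M.T@(np.array(a[i:i+3])-o["tool_pos"]);r=(R.inv()*D).as_rotvec()
    print("->",s.round(2),r.round(3),"rows",np.ceil(max(np.linalg.norm(s)/4.17,np.degrees(np.linalg.norm(r))/7.16)))
E
python3 go.py .4852 -.040 .13 -1.5 .4852 -.040 .073 -1.5
```

```text
t 1.8 tcp [ 0.4828 -0.0914  0.2696] yaw 0.39 open 0.0857 F [-0.1 -0.2  0.1] q6 1.23
-> [ 0.26 -5.13 13.96] [-0.    -0.001  0.033] rows 4.0
-> [ 0.26 -5.13 19.66] [-0.    -0.001  0.033] rows 5.0
```

```bash
python3 -m jog '[[0.26,-5.13,14,0,0,0.033,0],[0.26,-5.13,14,0,0,0.033,0],[0.26,-5.13,14,0,0,0.033,0],[0.26,-5.13,14,0,0,0.033,0],[0.26,-5.13,14,0,0,0.033,0],[0.26,-5.13,14,0,0,0.033,0]]' 40
python3 - <<'E'
from h import *;import pickle
c=calibration("wrist");im=get_image("wrist");save("w4",im);np.save("w4",im);pickle.dump(c,open("w4.pkl","wb"))
E
python3 go.py .4852 -.040 .073 -1.5
```

```text
t: 2.3
tool_pos: [0.4841, -0.0417, 0.1283]
tool_rot: [-3.141, 0.045, 0.004]
contact_force: [-0.5, -0.7, 0.3]
opening: 0.0855
t 2.35 tcp [ 0.4857 -0.0421  0.1306] yaw -1.64 open 0.085 F [ 1.3 -0.4  1. ] q6 1.36
-> [-0.07 -0.21  5.76] [ 0.    -0.001 -0.002] rows 2.0
```

View pics/w4.png

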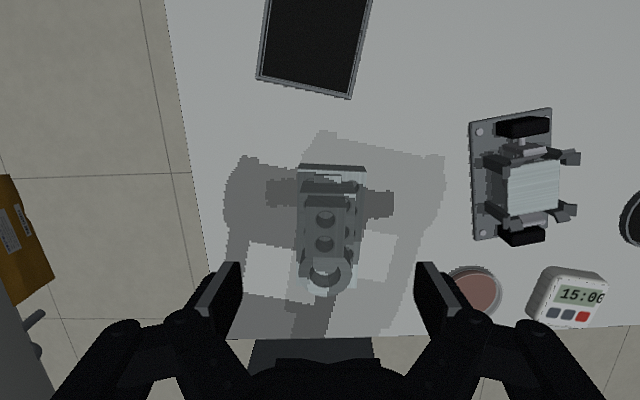

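The small block's wells sit at (325,219) and (325,242), centred between the jaws (about 327). Descending to grip.

```bash
python3 - <<'E'
from h import *;import pickle
c=pickle.load(open("w4.pkl","rb"));print(onz(c,[(325,219),(325,242)],.080).round(4), onz(c,[(328,272)],.048).round(4))
E
python3 -m jog '[[-0.1,-0.2,3,0,0,0,0],[-0.1,-0.2,5.8,0,0,0,0],[-0.1,-0.2,5.8,0,0,0,0],[-0.1,-0.2,5.8,0,0,0,0],[-0.1,-0.2,5.8,0,0,0,100],[-0.1,-0.2,5.8,0,0,0,255],[-0.1,-0.2,5.8,0,0,0,255],[-0.1,-0.2,5.8,0,0,0,255]]' 40
python3 -m jog '[[0,0,0,0,0,0,255],[0,0,0,0,0,0,255],[0,0,0,0,0,0,255],[0,0,0,0,0,0,255],[0,0,0,0,0,0,255]]'
python3 go.py .4852 -.040 .15 -1.5
```

```text
[[ 0.4941 -0.0399  0.08  ]
 [ 0.4775 -0.0394  0.08  ]] [[ 0.4344 -0.0402  0.048 ]]
t: 3.02
tool_pos: [0.486, -0.0404, 0.0743]
tool_rot: [3.14, -0.045, 0.007]
contact_force: [1.1, 0.2, 0.1]
opening: 0.0392
t: 3.43
tool_pos: [0.4866, -0.0405, 0.0751]
tool_rot: [3.14, -0.045, 0.009]
contact_force: [-0.3, -0.2, 5.2]
opening: 0.025
t 3.43 tcp [ 0.4866 -0.0405  0.0751] yaw -1.63 open 0.025 F [-0.3 -0.2  5.2] q6 1.36
-> [-0.1  -0.03 -7.49] [ 0.001 -0.006 -0.002] rows 2.0
```

```bash
python3 -m jog '[[0,0,-3,0,0,0,255],[0,0,-7,0,0,0,255],[0,0,-7.5,0,0,0,255],[0,0,-7.5,0,0,0,255]]'
python3 go.py .53 -.22 .15 -8 .5722 -.3914 .15 -15
```

```text
t: 3.77
tool_pos: [0.4883, -0.0408, 0.1534]
tool_rot: [3.138, -0.045, 0.019]
contact_force: [-0.2, 0.3, 0.3]
opening: 0.0253
t 3.77 tcp [ 0.4883 -0.0408  0.1534] yaw -1.63 open 0.0253 F [-0.2  0.3  0.3] q6 1.36
-> [ 4.68 17.79  0.45] [ 0.002 -0.012  0.111] rows 5.0
-> [ 9.38 34.8   0.55] [ 0.001 -0.012  0.233] rows 9.0
```

```bash
python3 -m jog '[[4.7,17.8,0.45,0.002,-0.012,0.111,255],[4.7,17.8,0.45,0.002,-0.012,0.111,255],[4.7,17.8,0.45,0.002,-0.012,0.111,255],[4.7,17.8,0.45,0.002,-0.012,0.111,255],[9.4,34.8,0.55,0.001,-0.012,0.233,255],[9.4,34.8,0.55,0.001,-0.012,0.233,255],[9.4,34.8,0.55,0.001,-0.012,0.233,255],[9.4,34.8,0.55,0.001,-0.012,0.233,255]]'
python3 go.py .5722 -.3914 .1 -15
python3 - <<'E'
from h import *
im=get_image("wrist");np.save("w5",im)
E
```

```text
t: 4.43
tool_pos: [0.5647, -0.3653, 0.1468]
tool_rot: [-3.113, 0.41, 0.005]
contact_force: [1.0, 0.9, -0.8]
opening: 0.0248
t 4.43 tcp [ 0.5647 -0.3653  0.1468] yaw -14.99 open 0.0248 F [ 1.   0.9 -0.8] q6 1.15
-> [1.42 2.34 4.68] [-0.002  0.003  0.   ] rows 2.0
```

Go down to 35 mm first, then to place height (TCP ≈ 0.0175–0.019).

```bash
python3 -m jog '[[1.4,2.3,4.7,-0.002,0.003,0,255],[1.4,2.3,4.7,-0.002,0.003,0,255],[1.4,2.3,8,-0.002,0.003,0,255],[1.4,2.3,10,-0.002,0.003,0,255],[1.4,2.3,10.5,-0.002,0.003,0,255],[1.4,2.3,10.5,-0.002,0.003,0,255],[1.4,2.3,10.5,-0.002,0.003,0,255]]'
python3 - <<'E'
from h import *;import pickle
c=calibration("wrist");im=get_image("wrist");save("w6",im);np.save("w6",im);pickle.dump(c,open("w6.pkl","wb"))
E
python3 go.py .5722 -.3914 .019 -15
```

```text
t: 5.07
tool_pos: [0.5724, -0.3984, 0.041]
tool_rot: [3.109, -0.415, 0.001]
contact_force: [0.4, -0.9, 0.3]
opening: 0.0252
t 5.12 tcp [ 0.5733 -0.3991  0.0426] yaw -15.22 open 0.0246 F [-0.2 -0.3 -0. ] q6 1.13
-> [-0.31 -0.73  2.36] [ 0.007 -0.004 -0.004] rows 1.0
```

View pics/w6.png

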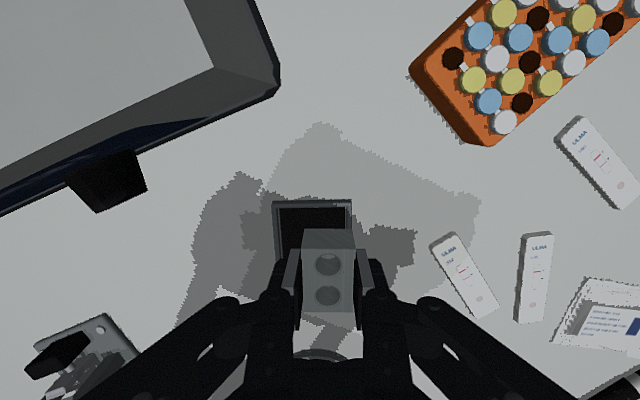

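w6 shows the block held square at (327,280), about 10 px to the right of the tray's middle line (312). This fits the measured 7 mm y offset, so I'll correct it and lower.

```bash
python3 -m jog '[[-0.3,-0.75,0,0,0,0,255],[-0.3,-0.75,1.2,0,0,0,255],[-0.3,-0.75,1.8,0,0,0,255],[-0.3,-0.75,2.3,0,0,0,255],[-0.3,-0.75,2.3,0,0,0,255],[-0.3,-0.75,2.3,0,0,0,255]]'
python3 go.py .5722 -.3914 .0185 -15
```

```text
t: 5.62
tool_pos: [0.5722, -0.3911, 0.0191]
tool_rot: [3.107, -0.415, 0.004]
contact_force: [-0.8, -0.4, -0.6]
opening: 0.0247
t 5.62 tcp [ 0.5722 -0.3911  0.0191] yaw -15.21 open 0.0247 F [-0.8 -0.4 -0.6] q6 1.13
-> [0.01 0.03 0.06] [ 0.006 -0.003 -0.004] rows 1.0
```

```bash
python3 -m jog '[[0,0,0.15,0.006,-0.003,0,255],[0,0,0.15,0.006,-0.003,0,255],[0,0,0.15,0.006,-0.003,0,140],[0,0,0.15,0.006,-0.003,0,80],[0,0,0.15,0.006,-0.003,0,0],[0,0,0.15,0.006,-0.003,0,0],[0,0,-3,0,0,0,0],[0,0,-7,0,0,0,0]]'
python3 -m jog '[[0,0,-9,0,0,0,0],[0,0,-9,0,0,0,0],[0,0,-9,0,0,0,0],[0,0,-9,0,0,0,0]]'
python3 - <<'E'
from h import *;import pickle
c=calibration("wrist");im=get_image("wrist");save("w7",im);np.save("w7",im);pickle.dump(c,open("w7.pkl","wb"))
E
python3 go.py .4332 -.0385 .16 -5
```

```text
t: 6.28
tool_pos: [0.569, -0.388, 0.0838]
tool_rot: [3.113, -0.416, -0.01]
contact_force: [1.2, -1.4, -0.1]
opening: 0.0853
t: 6.62
tool_pos: [0.5716, -0.3896, 0.1792]
tool_rot: [3.108, -0.415, 0.001]
contact_force: [-0.2, -0.6, -0.5]
opening: 0.0854
t 6.67 tcp [ 0.5702 -0.3884  0.1756] yaw -15.21 open 0.0848 F [ 0.3  0.5 -0.9] q6 1.13
-> [-22.4  -30.18   1.55] [ 0.003  0.004 -0.178] rows 10.0
```

View pics/w7.png

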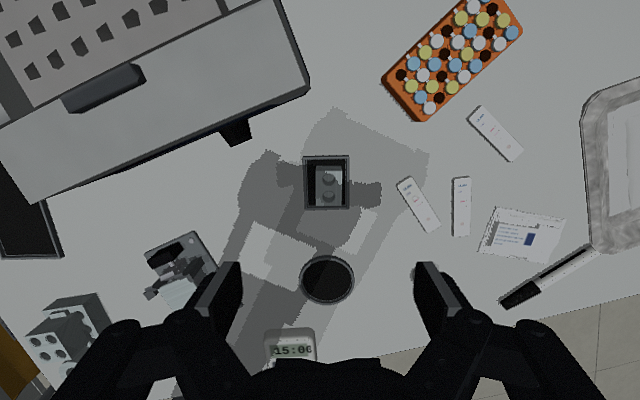

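The small block lies flat inside its tray at (327,183). Next is the round block.

```bash
python3 -m jog '[[-22.4,-30.2,1.5,0.003,0.004,-0.178,0],[-22.4,-30.2,1.5,0.003,0.004,-0.178,0],[-22.4,-30.2,1.5,0.003,0.004,-0.178,0],[-22.4,-30.2,1.5,0.003,0.004,-0.178,0],[-22.4,-30.2,1.5,0.003,0.004,-0.178,0],[-22.4,-30.2,1.5,0.003,0.004,-0.178,0],[-22.4,-30.2,1.5,0.003,0.004,-0.178,0],[-22.4,-30.2,1.5,0.003,0.004,-0.178,0]]'
python3 -m jog '[[-2,-3,1,0,0,0,0],[-2,-3,1,0,0,0,0],[-2,-3,1,0,0,0,0]]'
python3 - <<'E'
from h import *;import pickle
c=calibration("wrist");im=get_image("wrist");np.save("w8",im);pickle.dump(c,open("w8.pkl","wb"));save("w8",im[150:350,200:450].repeat(3,0).repeat(3,1))
E
python3 go.py .4335 -.039 .08 -5 .4335 -.039 .040 -5
```

```text
t: 7.33
tool_pos: [0.446, -0.0756, 0.159]
tool_rot: [-3.137, 0.139, 0.007]
contact_force: [0.4, -0.0, 0.3]
opening: 0.0852
t: 7.58
tool_pos: [0.426, -0.042, 0.1455]
tool_rot: [-3.136, 0.134, 0.016]
contact_force: [0.1, -0.1, 0.8]
opening: 0.0858
t 7.63 tcp [ 0.4274 -0.0432  0.1469] yaw -4.98 open 0.0851 F [ 0.1 -0.5  0.2] q6 1.38
-> [ 0.62 -0.46  6.69] [-0.002  0.008  0.   ] rows 2.0
-> [ 0.65 -0.45 10.69] [-0.002  0.008  0.   ] rows 3.0
```

View pics/w8.png

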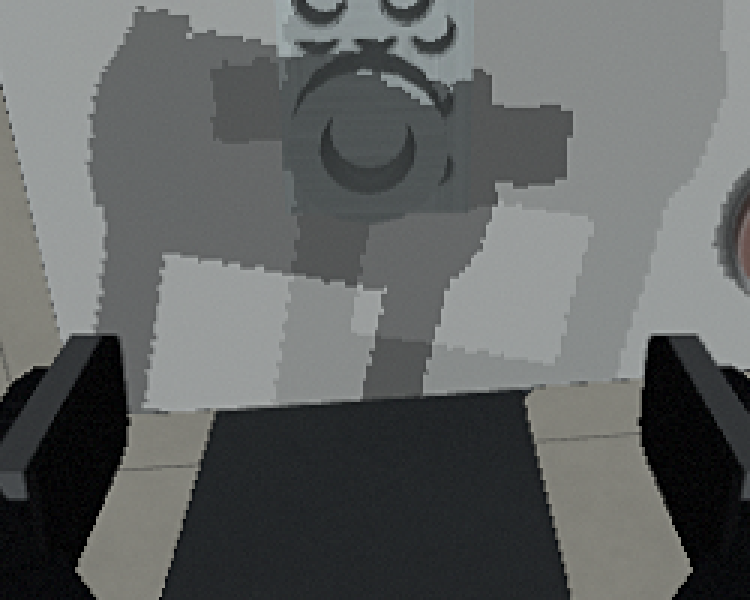

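The round block's well is centred near pixel (322,198) in the w8 picture.

```bash
python3 - <<'E'
from h import *;import pickle
c=pickle.load(open("w8.pkl","rb"));print(onz(c,[(322.3,198.3)],.048).round(4))
E
python3 -m jog '[[0.6,-0.4,3,-0.002,0.008,0,0],[0.6,-0.4,6.7,-0.002,0.008,0,0],[0.6,-0.4,8.5,-0.002,0.008,0,0],[0.6,-0.4,8.5,-0.002,0.008,0,0],[0.6,-0.4,8.5,-0.002,0.008,0,0]]'
python3 go.py .4335 -.039 .040 -5
```

```text
[[ 0.4335 -0.0377  0.048 ]]
t: 8.05
tool_pos: [0.4327, -0.0402, 0.061]
tool_rot: [-3.138, 0.139, 0.004]
contact_force: [-0.4, -1.0, -0.1]
opening: 0.0852
t 8.05 tcp [ 0.4327 -0.0402  0.061 ] yaw -5.06 open 0.0852 F [-0.4 -1.  -0.1] q6 1.4
-> [ 0.08 -0.13  2.1 ] [-0.     0.003 -0.001] rows 1.0
```

```bash
python3 -m jog '[[0.1,-0.2,1.2,0,0.003,0,0],[0.1,-0.2,2,0,0.003,0,0],[0.1,-0.2,2,0,0.003,0,60],[0.1,-0.2,2,0,0.003,0,255],[0.1,-0.2,2,0,0.003,0,255],[0.1,-0.2,2,0,0.003,0,255],[0.1,-0.2,2,0,0.003,0,255],[0.1,-0.2,2,0,0.003,0,255]]' 40
python3 -m jog '[[0,0,0,0,0,0,255],[0,0,0,0,0,0,255],[0,0,0,0,0,0,255]]'
python3 -m jog '[[0,0,-3,0,0,0,255],[0,0,-6,0,0,0,255],[0,0,-9,0,0,0,255],[0,0,-11,0,0,0,255],[0,0,-11,0,0,0,255],[0,0,-11,0,0,0,255]]'
python3 go.py .446 -.2 .15 -5 .4555 -.3576 .15 -5
```

```text
t: 8.72
tool_pos: [0.435, -0.0387, 0.0424]
tool_rot: [3.138, -0.139, 0.005]
contact_force: [-0.6, -1.1, 5.6]
opening: 0.0422
t: 8.97
tool_pos: [0.435, -0.0386, 0.0424]
tool_rot: [3.138, -0.139, 0.005]
contact_force: [0.4, -0.3, 1.9]
opening: 0.0421
t: 9.47
tool_pos: [0.4351, -0.0387, 0.153]
tool_rot: [3.138, -0.139, 0.008]
contact_force: [-0.4, 1.0, -1.5]
opening: 0.0417
t 9.47 tcp [ 0.4351 -0.0387  0.153 ] yaw -5.06 open 0.0417 F [-0.4  1.  -1.5] q6 1.4
-> [ 2.51 15.98  0.32] [ 0.001 -0.005 -0.001] rows 4.0
-> [ 4.85 31.59  0.35] [ 0.001 -0.005 -0.001] rows 8.0
```

```bash
python3 -m jog '[[4.9,31.6,0.3,0.001,-0.005,0,255],[4.9,31.6,0.3,0.001,-0.005,0,255],[4.9,31.6,0.3,0.001,-0.005,0,255],[4.9,31.6,0.3,0.001,-0.005,0,255],[4.9,31.6,0.3,0.001,-0.005,0,255],[4.9,31.6,0.3,0.001,-0.005,0,255],[4.9,31.6,0.3,0.001,-0.005,0,255],[4.9,31.6,0.3,0.001,-0.005,0,255]]'
python3 -m jog '[[0,0,4,0,0,0,255],[0,0,8,0,0,0,255],[0,0,10,0,0,0,255],[0,0,10,0,0,0,255],[0,0,10,0,0,0,255]]'
python3 go.py .457 -.3576 .0210 -5
```

```text
t: 10.13
tool_pos: [0.4544, -0.36, 0.147]
tool_rot: [-3.136, 0.142, 0.006]
contact_force: [0.5, -1.0, -1.1]
opening: 0.0419
t: 10.55
tool_pos: [0.452, -0.3577, 0.0432]
tool_rot: [-3.13, 0.142, 0.014]
contact_force: [-0.1, -0.4, -0.3]
opening: 0.0422
t 10.55 tcp [ 0.452  -0.3577  0.0432] yaw -5.18 open 0.0422 F [-0.1 -0.4 -0.3] q6 0.86
-> [ 0.52 -0.03  2.21] [-0.007  0.009 -0.003] rows 1.0
```

```bash
python3 -m jog '[[0.5,0,0.5,-0.007,0.009,0,255],[0.5,0,1.4,-0.007,0.009,0,255],[0.5,0,2,-0.007,0.009,0,255],[0.5,0,2.2,-0.007,0.009,0,255],[0.5,0,2.2,-0.007,0.009,0,255],[0.5,0,2.2,-0.007,0.009,0,255]]'
python3 go.py .457 -.3576 .0200 -5
```

```text
t: 11.05
tool_pos: [0.457, -0.3581, 0.0216]
tool_rot: [3.138, -0.142, 0.0]
contact_force: [-0.0, -0.3, 0.2]
opening: 0.0421
t 11.05 tcp [ 0.457  -0.3581  0.0216] yaw -5.17 open 0.0421 F [-0.  -0.3  0.2] q6 0.87
-> [-0.   -0.05  0.16] [ 0.    -0.    -0.003] rows 1.0
```

```bash
python3 -m jog '[[0,0,0.1,0,0,0,255],[0,0,0.15,0,0,0,255],[0,0,0.15,0,0,0,255],[0,0,0.15,0,0,0,100],[0,0,0.15,0,0,0,50],[0,0,0.15,0,0,0,0],[0,0,0.15,0,0,0,0],[0,0,-3,0,0,0,0]]'
python3 -m jog '[[0,0,-6,0,0,0,0],[0,0,-12,0,0,0,0],[0,0,-12,0,0,0,0],[0,0,-12,0,0,0,0],[0,0,-12,0,0,0,0]]'
python3 - <<'E'
from h import *;import pickle
c=calibration("wrist");im=get_image("wrist");save("w9",im);np.save("w9",im);pickle.dump(c,open("w9.pkl","wb"))
E
python3 go.py .475 -.12 .16 -5 .486 -.042 .16 -5
```

```text
t: 11.72
tool_pos: [0.4532, -0.3544, 0.0452]
tool_rot: [-3.13, 0.141, 0.015]
contact_force: [-0.9, 0.1, -1.1]
opening: 0.0856
t: 12.13
tool_pos: [0.4556, -0.3568, 0.1686]
tool_rot: [-3.134, 0.142, 0.007]
contact_force: [-0.2, 0.2, 0.3]
opening: 0.0855
t 12.18 tcp [ 0.4545 -0.3557  0.166 ] yaw -5.18 open 0.0855 F [ 1.5 -0.1 -1.1] q6 0.87
-> [ -0.08 -23.65   0.77] [-0.007  0.009 -0.003] rows 6.0
-> [  0.31 -31.52   0.83] [-0.007  0.009 -0.003] rows 8.0
```

View pics/w9.png

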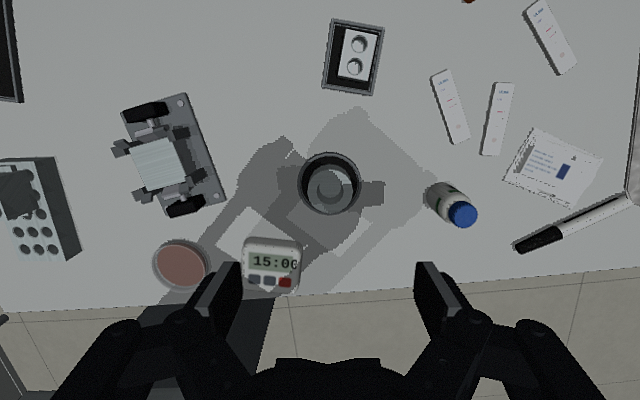

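The round block sits flat in its tray at (329,184), and the small block in its own at (355,55). Now the square block.

```bash
python3 -m jog '[[0.3,-31.5,0.8,-0.007,0.009,0,0],[0.3,-31.5,0.8,-0.007,0.009,0,0],[0.3,-31.5,0.8,-0.007,0.009,0,0],[0.3,-31.5,0.8,-0.007,0.009,0,0],[0.3,-31.5,0.8,-0.007,0.009,0,0],[0.3,-31.5,0.8,-0.007,0.009,0,0],[0.3,-31.5,0.8,-0.007,0.009,0,0],[0.3,-31.5,0.8,-0.007,0.009,0,0]]'
python3 -m jog '[[0,0,0,0,0,0,0],[0,0,0,0,0,0,0],[0,0,0,0,0,0,0]]'
python3 - <<'E'
from h import *;import pickle
c=calibration("wrist");im=get_image("wrist");np.save("w10",im);pickle.dump(c,open("w10.pkl","wb"));save("w10",cv2.resize(cv2.convertScaleAbs(im[130:270,240:400],alpha=1.5),None,fx=4,fy=4,interpolation=2))
E
python3 go.py .486 -.042 .08 -5
```

```text
t: 12.85
tool_pos: [0.4841, -0.0384, 0.1575]
tool_rot: [-3.136, 0.138, 0.006]
contact_force: [1.1, -0.7, 0.1]
opening: 0.0855
t: 13.1
tool_pos: [0.4831, -0.0387, 0.1557]
tool_rot: [-3.136, 0.138, 0.011]
contact_force: [-0.3, 0.6, 0.4]
opening: 0.0854
t 13.15 tcp [ 0.4834 -0.0392  0.1562] yaw -5.1 open 0.0852 F [-0.9 -0.3 -0.2] q6 1.42
-> [0.33 0.27 7.62] [-0.002  0.006 -0.002] rows 2.0
```

View pics/w10.png

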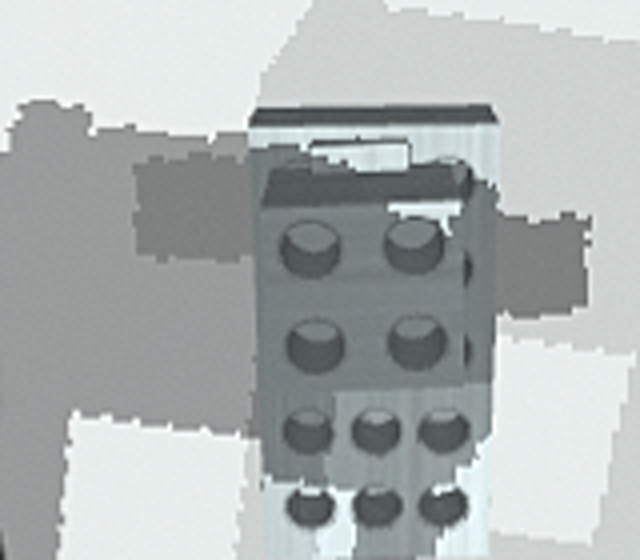

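w10 shows the square block's wells at crop pixels (310,249), (414,246), (316,345), (417,342), and the long block's wells below them.

```bash
python3 - <<'E'
from h import *;import pickle
c=pickle.load(open("w10.pkl","rb"));g=lambda L:[(240+u/4,130+v/4) for u,v in L]
P=onz(c,g([(310,249),(414,246),(316,345),(417,342)]),.058);print(P.round(4),P.mean(0).round(4))
d=P[0]+P[1]-P[2]-P[3];e=P[0]+P[2]-P[1]-P[3];print("yaw",np.degrees([np.arctan2(d[1],d[0]),np.arctan2(-e[0],e[1])]))
Q=onz(c,g([(309,432),(376,431),(443,430),(310,507),(377,506),(443,505),(250,124),(497,124)]),.024);print(Q.round(4))
d=(Q[0]+Q[2]-Q[3]-Q[5]);e=Q[0]+Q[3]-Q[2]-Q[5];print("long yaw",np.degrees([np.arctan2(d[1],d[0]),np.arctan2(-e[0],e[1])]))
E
```

```text
[[ 0.4963 -0.0311  0.058 ]
 [ 0.4951 -0.0519  0.058 ]
 [ 0.4756 -0.0303  0.058 ]
 [ 0.4744 -0.0511  0.058 ]] [ 0.4853 -0.0411  0.058 ]
yaw [-2.31469401 -3.26341099]
[[ 0.4396 -0.0241  0.024 ]
 [ 0.4385 -0.0403  0.024 ]
 [ 0.4373 -0.0565  0.024 ]
 [ 0.4191 -0.0223  0.024 ]
 [ 0.4179 -0.0389  0.024 ]
 [ 0.4168 -0.0552  0.024 ]
 [ 0.5159 -0.0186  0.024 ]
 [ 0.5111 -0.0732  0.024 ]]
long yaw [-4.30279268 -4.08964997]
```

```bash
python3 -m jog '[[0.2,0.2,3,-0.002,0.006,-0.02,0],[0.2,0.2,6.5,-0.002,0.006,-0.02,0],[0.2,0.2,8.2,-0.002,0.006,-0.02,0],[0.2,0.2,8.2,-0.002,0.006,-0.02,0],[0.2,0.2,8.2,-0.002,0.006,-0.02,0]]'
python3 go.py .4853 -.0411 .0445 -3.3
```

```text
t: 13.57
tool_pos: [0.4839, -0.0422, 0.0733]
tool_rot: [-3.139, 0.112, 0.005]
contact_force: [0.4, -0.0, -0.0]
opening: 0.0855
t 13.57 tcp [ 0.4839 -0.0422  0.0733] yaw -4.08 open 0.0855 F [ 0.4 -0.  -0. ] q6 1.4
-> [ 0.14 -0.12  2.88] [-0.     0.003 -0.014] rows 1.0
```

```bash
python3 -m jog '[[0.1,-0.1,1.5,0,0.003,-0.014,0],[0.1,-0.1,2.9,0,0.003,-0.014,0],[0.1,-0.1,2.9,0,0.003,-0.014,0],[0.1,-0.1,2.9,0,0.003,-0.014,0],[0.1,-0.1,2.9,0,0.003,-0.014,80],[0.1,-0.1,2.9,0,0.003,-0.014,255],[0.1,-0.1,2.9,0,0.003,-0.014,255],[0.1,-0.1,2.9,0,0.003,-0.014,255]]' 40
python3 -m jog '[[0,0,0,0,0,0,255],[0,0,0,0,0,0,255],[0,0,0,0,0,0,255],[0,0,0,0,0,0,255]]'
python3 go.py .4853 -.0411 .15 -3.3
```

```text
t: 14.23
tool_pos: [0.4855, -0.0414, 0.0453]
tool_rot: [-3.14, 0.09, -0.003]
contact_force: [-2.8, -0.3, 27.6]
opening: 0.0393
t: 14.57
tool_pos: [0.4856, -0.0414, 0.0454]
tool_rot: [-3.14, 0.089, -0.003]
contact_force: [-1.0, -0.2, 0.6]
opening: 0.0394
t 14.57 tcp [ 0.4856 -0.0414  0.0454] yaw -3.26 open 0.0394 F [-1.  -0.2  0.6] q6 1.39
-> [-1.000e-02 -3.000e-02 -1.046e+01] [-0.    -0.002  0.001] rows 3.0
```

```bash
python3 -m jog '[[0,0,-3,0,0,0,255],[0,0,-7,0,0,0,255],[0,0,-10,0,0,0,255],[0,0,-10,0,0,0,255],[0,0,-10,0,0,0,255]]'
python3 go.py .4974 -.2057 .12 9.5
```

```text
t: 14.98
tool_pos: [0.4868, -0.0417, 0.1477]
tool_rot: [3.139, -0.089, 0.01]
contact_force: [0.1, -0.3, -1.5]
opening: 0.0388
t 14.98 tcp [ 0.4868 -0.0417  0.1477] yaw -3.26 open 0.0388 F [ 0.1 -0.3 -1.5] q6 1.39
-> [ 1.97 16.31  2.8 ] [ 0.001 -0.006 -0.223] rows 4.0
```

```bash
python3 -m jog '[[2,16.3,2.8,0.001,-0.006,-0.223,255],[2,16.3,2.8,0.001,-0.006,-0.223,255],[2,16.3,2.8,0.001,-0.006,-0.223,255],[2,16.3,2.8,0.001,-0.006,-0.223,255],[2,16.3,2.8,0.001,-0.006,-0.223,255],[2,16.3,2.8,0.001,-0.006,-0.223,255],[2,16.3,2.8,0.001,-0.006,-0.223,255]]'
python3 - <<'E'
from h import *;import pickle
c=calibration("wrist");im=get_image("wrist");np.save("w11",im);pickle.dump(c,open("w11.pkl","wb"))
E
python3 go.py .4974 -.2057 .075 9.5
```

```text
t: 15.57
tool_pos: [0.4964, -0.2049, 0.1178]
tool_rot: [-3.128, -0.259, 0.005]
contact_force: [-0.5, 0.5, -1.7]
opening: 0.0396
t 15.62 tcp [ 0.4968 -0.2044  0.1183] yaw 9.53 open 0.039 F [ 0.2  0.9 -1.7] q6 0.88
-> [0.05 0.15 4.33] [-0.002  0.002  0.001] rows 2.0
```

Down to just above the post tops, then a precise check.

```bash
python3 -m jog '[[0.05,0.13,2,-0.002,0.002,0,255],[0.05,0.13,4.2,-0.002,0.002,0,255],[0.05,0.13,4.2,-0.002,0.002,0,255],[0.05,0.13,4.2,-0.002,0.002,0,255],[0.05,0.13,4.2,-0.002,0.002,0,255]]'
python3 - <<'E'
from h import *;import pickle
c=calibration("wrist");im=get_image("wrist");np.save("w12",im);pickle.dump(c,open("w12.pkl","wb"));
s=get_image("scene")[195:255,250:330];d=get_image("side")[190:250,270:350]
f=lambda i,k:cv2.resize(cv2.convertScaleAbs(i,alpha=1.4),None,fx=k,fy=k,interpolation=2)
save("w12",np.hstack([f(im[100:360,180:480],1.0)[:240],f(s,4)[:240],f(d,4)[:240]])[:, :])
E
python3 go.py .4974 -.2057 .0565 9.5
```

```text
t: 16.03
tool_pos: [0.4978, -0.2048, 0.0772]
tool_rot: [3.13, 0.263, 0.001]
contact_force: [0.1, 0.2, -0.9]
opening: 0.039
t 16.18 tcp [ 0.4984 -0.2057  0.0781] yaw 9.56 open 0.0389 F [ 1.4 -0.5 -0.1] q6 0.87
-> [-0.1  -0.02  2.16] [ 0.002 -0.002  0.001] rows 1.0
```

```bash
python3 -c "
import cv2;print(cv2.imread('pics/w12.png').shape)"; python3 - <<'E'
import cv2,numpy as np
im=np.load('w12.npy')[:,:,::-1][90:350,170:490]
a=cv2.imread('pics/w12.png')[:,300:]
o=np.zeros((600,800,3),np.uint8);o[:240,:640]=a[:, :640];o[240:600,:443]=cv2.resize(cv2.convertScaleAbs(im,alpha=1.5),(443,360))
cv2.imwrite('pics/w12b.png',o)
E
```

```text
(240, 940, 3)
```

View pics/w12b.png

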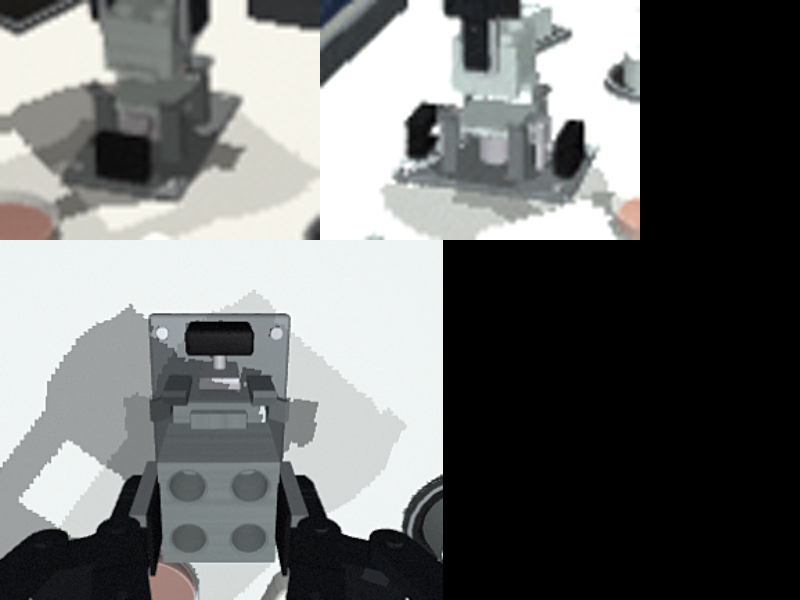

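The block hangs level and in line with the dock: block midline at 219, dock midline at 220, tongue 190–247 against catch 187–253. Lowering it slowly.

```bash
python3 -m jog '[[-0.1,0,0.3,0.002,-0.002,0,255],[-0.1,0,0.8,0.002,-0.002,0,255],[-0.1,0,1.1,0.002,-0.002,0,255],[-0.1,0,1.4,0.002,-0.002,0,255],[-0.1,0,1.7,0.002,-0.002,0,255],[-0.1,0,1.9,0.002,-0.002,0,255],[-0.1,0,1.9,0.002,-0.002,0,255]]'
python3 go.py .4974 -.2057 .057 9.5
```

```text
t: 16.77
tool_pos: [0.497, -0.2057, 0.0582]
tool_rot: [-3.13, -0.262, 0.002]
contact_force: [0.9, -0.1, -2.1]
opening: 0.0392
t 16.77 tcp [ 0.497  -0.2057  0.0582] yaw 9.56 open 0.0392 F [ 0.9 -0.1 -2.1] q6 0.87
-> [0.04 0.01 0.12] [-0.001  0.001  0.001] rows 1.0
```

```bash
python3 -m jog '[[0,0,0.1,0,0,0,255],[0,0,0.2,0,0,0,255],[0,0,0.2,0,0,0,255],[0,0,0.2,0,0,0,255]]'
python3 -m jog '[[0,0,0,0,0,0,120],[0,0,0,0,0,0,60],[0,0,0,0,0,0,0],[0,0,0,0,0,0,0],[0,0,-3,0,0,0,0],[0,0,-5,0,0,0,0],[0,0,-5,0,0,0,255],[0,0,-5,0,0,0,255]]'
python3 -m jog '[[0,0,0,0,0,0,255],[0,0,0,0,0,0,255],[0,0,0,0,0,0,255],[0,0,0,0,0,0,255],[0,0,0,0,0,0,255],[0,0,0,0,0,0,255],[0,0,0,0,0,0,255]]'
python3 go.py .4972 -.2057 .066 9.5
```

```text
t: 17.1
tool_pos: [0.4974, -0.2059, 0.0567]
tool_rot: [-3.13, -0.262, 0.0]
contact_force: [0.6, 0.4, 1.7]
opening: 0.0388
t: 17.77
tool_pos: [0.4984, -0.2065, 0.1082]
tool_rot: [3.129, 0.262, 0.004]
contact_force: [-1.0, -0.2, -0.7]
opening: 0.0638
t: 18.35
tool_pos: [0.4983, -0.2064, 0.108]
tool_rot: [3.13, 0.262, 0.003]
contact_force: [-0.3, -0.4, 1.0]
opening: -0.0
t 18.35 tcp [ 0.4983 -0.2064  0.108 ] yaw 9.56 open -0.0 F [-0.3 -0.4  1. ] q6 0.87
-> [-0.1  -0.09  4.2 ] [ 0.001 -0.002  0.001] rows 2.0
```

```bash
python3 -m jog '[[-0.1,-0.08,2,0,-0.002,0,255],[-0.1,-0.08,2.8,0,-0.002,0,255],[-0.1,-0.08,3.4,0,-0.002,0,255],[-0.1,-0.08,4.0,0,-0.002,0,255],[-0.1,-0.08,4.4,0,-0.002,0,255],[-0.1,-0.08,4.6,0,-0.002,0,255],[-0.1,-0.08,4.6,0,-0.002,0,255]]'
python3 go.py .4972 -.2057 .0575 9.5
```

```text
t: 18.93
tool_pos: [0.4975, -0.2059, 0.0623]
tool_rot: [3.129, 0.262, 0.0]
contact_force: [-1.2, -0.2, 1.8]
opening: 0.0002
t 18.93 tcp [ 0.4975 -0.2059  0.0623] yaw 9.56 open 0.0002 F [-1.2 -0.2  1.8] q6 0.87
-> [-0.03 -0.03  0.48] [ 0.001 -0.     0.001] rows 1.0
```

```bash
python3 -m jog '[[0,0,0.2,0,0,0,255],[0,0,0.3,0,0,0,255],[0,0,0.3,0,0,0,255]]'
python3 -m jog '[[0,0,0.1,0,0,0,255],[0,0,0.2,0,0,0,255],[0,0,0.2,0,0,0,255]]'
python3 go.py .4972 -.2057 .0575 9.5
```

```text
t: 19.18
tool_pos: [0.4977, -0.206, 0.0599]
tool_rot: [3.129, 0.262, 0.0]
contact_force: [-1.9, 0.7, 6.0]
opening: -0.0001
t: 19.43
tool_pos: [0.4977, -0.206, 0.0585]
tool_rot: [3.13, 0.262, -0.0]
contact_force: [-2.9, 1.4, 5.4]
opening: -0.0002
t 19.43 tcp [ 0.4977 -0.206   0.0585] yaw 9.57 open -0.0002 F [-2.9  1.4  5.4] q6 0.87
-> [-0.04 -0.04  0.1 ] [0.001 0.    0.001] rows 1.0
```

```bash
python3 -m jog '[[0,0,0.1,0,0,0,255],[0,0,0.15,0,0,0,255],[0,0,0.15,0,0,0,255]]'
python3 -m jog '[[0,0,0.1,0,0,0,255],[0,0,0.15,0,0,0,255],[0,0,0.15,0,0,0,255]]'
python3 go.py .4972 -.2057 .0575 9.5
```

```text
t: 19.68
tool_pos: [0.4977, -0.206, 0.0578]
tool_rot: [3.13, 0.262, -0.001]
contact_force: [-2.9, 1.4, 5.7]
opening: -0.0003
t: 19.93
tool_pos: [0.4977, -0.206, 0.0571]
tool_rot: [3.13, 0.262, -0.002]
contact_force: [-3.3, 1.9, 6.0]
opening: -0.0002
t 19.93 tcp [ 0.4977 -0.206   0.0571] yaw 9.57 open -0.0002 F [-3.3  1.9  6. ] q6 0.87
-> [-0.05 -0.04 -0.04] [0.    0.001 0.001] rows 1.0
```

```bash
python3 -m jog '[[0,0,0.1,0,0,0,255],[0,0,0.2,0,0,0,255],[0,0,0.2,0,0,0,255]]'
python3 -m jog '[[0,0,0.1,0,0,0,255],[0,0,0.2,0,0,0,255],[0,0,0.2,0,0,0,255]]'
python3 - <<'E'
from h import *;import pickle
f=lambda i,k:cv2.resize(cv2.convertScaleAbs(i,alpha=1.3),None,fx=k,fy=k,interpolation=2)
for n in("scene","side"): np.save(n+"2",get_image(n))
s=np.load("scene2.npy")[185:255,250:330];d=np.load("side2.npy")[180:250,270:350]
save("p1",np.hstack([f(s,5),f(d,5)]))
E
```

```text
t: 20.18
tool_pos: [0.4979, -0.2061, 0.0569]
tool_rot: [3.131, 0.262, -0.003]
contact_force: [-5.9, 3.0, 12.3]
opening: -0.0
t: 20.43
tool_pos: [0.4981, -0.2061, 0.057]
tool_rot: [-3.13, -0.263, 0.004]
contact_force: [-6.6, 3.5, 13.1]
opening: 0.0001
```

View pics/p1.png

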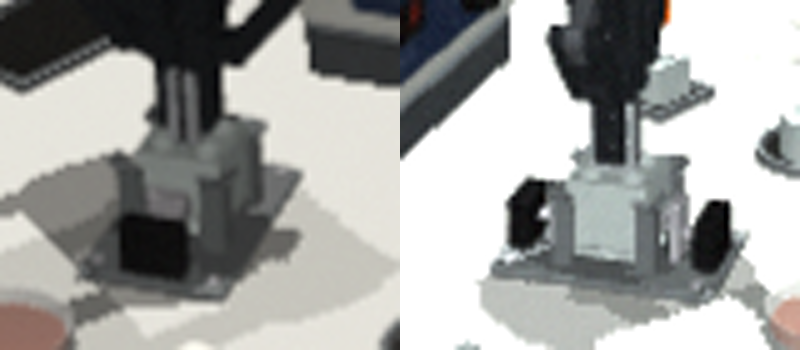

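The block is at the stop: the force jumped to 12 N at TCP 57 mm, and both views show its top just above the posts. I'll ease off a few millimetres and read the force. If it isn't latched, the spring will follow.

```bash
python3 -m jog '[[0,0,-0.3,0,0,0,255],[0,0,-0.7,0,0,0,255],[0,0,-0.7,0,0,0,255],[0,0,-0.7,0,0,0,255]]'
python3 -m jog '[[0,0,-3,0,0,0,255],[0,0,-7,0,0,0,255],[0,0,-10,0,0,0,0],[0,0,-10,0,0,0,0],[0,0,-10,0,0,0,0],[0,0,-10,0,0,0,0]]'
python3 - <<'E'
from h import *;import pickle
for n in("scene","side"): 
    im=get_image(n);np.save(n+"3",im);a=np.load(n+"2.npy")
    c=calibration(n);
    for z in(.052,.070): print(n,z,proj(c,[(.4972,-.2057,z)]).round(1))
c=calibration("wrist");im=get_image("wrist");np.save("w13",im);pickle.dump(c,open("w13.pkl","wb"));save("w13",im)
E
python3 go.py .459 -.0415 .15 -4.5
```

```text
t: 20.87
tool_pos: [0.4981, -0.2062, 0.0639]
tool_rot: [-3.13, -0.263, 0.004]
contact_force: [0.4, -0.6, 0.3]
opening: -0.0005
t: 21.37
tool_pos: [0.4979, -0.2059, 0.1629]
tool_rot: [-3.13, -0.263, 0.006]
contact_force: [0.3, 0.6, -0.7]
opening: 0.0483
scene 0.052 [[287.6 211.3]]
scene 0.07 [[287.2 204.3]]
side 0.052 [[313.3 211. ]]
side 0.07 [[313.2 204.2]]
t 21.52 tcp [ 0.4972 -0.2055  0.1615] yaw 9.59 open 0.0698 F [-0.6 -0.2 -0.2] q6 0.87
-> [ -1.03 -16.8    1.2 ] [-0.002  0.006  0.246] rows 5.0
```

The force fell to zero 7 mm above the pressed position, so the block is latched. Now the long block.

```bash
python3 -m jog '[[-1,-16.8,1.2,-0.002,0.006,0.246,0],[-1,-16.8,1.2,-0.002,0.006,0.246,0],[-1,-16.8,1.2,-0.002,0.006,0.246,0],[-1,-16.8,1.2,-0.002,0.006,0.246,0],[-1,-16.8,1.2,-0.002,0.006,0.246,0],[-1,-16.8,1.2,-0.002,0.006,0.246,0],[-1,-16.8,1.2,-0.002,0.006,0.246,0]]'
python3 - <<'E'
from h import *;import pickle
c=calibration("wrist");im=get_image("wrist");np.save("w14",im);pickle.dump(c,open("w14.pkl","wb"))
g=cv2.GaussianBlur(im.max(2),(3,3),0)
# wells = dark blobs within long block's outline
cor=[(x,y,.024) for x,y in((.405,-.012),(.513,-.02),(.513,-.07),(.405,-.062))];print(proj(c,cor).round())
k=cv2.SimpleBlobDetector_Params();k.minArea=20;k.maxArea=400;k.filterByConvexity=False;k.filterByInertia=False;k.filterByCircularity=False;k.minThreshold=10;k.maxThreshold=220
P=[q.pt for q in cv2.SimpleBlobDetector_create(k).detect(g)]
W=onz(c,P,.024);s=(W[:,0]>.39)&(W[:,0]<.53)&(W[:,1]>-.085)&(W[:,1]<0);print(W[s][:,:2].round(4).tolist())
E
python3 go.py .459 -.0415 .08 -4.5 .459 -.0415 .013 -4.5
```

```text
t: 22.1
tool_pos: [0.4591, -0.0415, 0.1493]
tool_rot: [3.139, -0.122, -0.001]
contact_force: [0.2, 0.5, -0.1]
opening: 0.0854
[[302. 253.]
 [298. 139.]
 [357. 134.]
 [354. 249.]]
[[0.4163, -0.0555], [0.4174, -0.0382], [0.4191, -0.0207], [0.4376, -0.0409], [0.4363, -0.0576], [0.4392, -0.022], [0.4571, -0.0431], [0.4568, -0.0591], [0.4595, -0.0235], [0.4754, -0.0608], [0.5148, -0.0471], [0.4772, -0.0423], [0.4984, -0.0271]]
t 22.15 tcp [ 0.4594 -0.0422  0.1497] yaw -4.53 open 0.0854 F [ 0.2  0.2 -0. ] q6 1.4
-> [-0.04 -0.07  6.97] [ 0.     0.    -0.001] rows 2.0
-> [-0.04 -0.07 13.67] [ 0.     0.    -0.001] rows 4.0
```

```bash
python3 -m jog '[[-0.1,0,4,0,0,0,0],[-0.1,0,8,0,0,0,0],[-0.1,0,11.5,0,0,0,0],[-0.1,0,11.5,0,0,0,0],[-0.1,0,11.5,0,0,0,0],[-0.1,0,11.5,0,0,0,0]]'
python3 go.py .4585 -.042 .013 -4.8
```

```text
t: 22.65
tool_pos: [0.46, -0.0433, 0.0365]
tool_rot: [3.138, -0.126, 0.003]
contact_force: [-0.5, 0.0, 0.2]
opening: 0.0851
t 22.65 tcp [ 0.46   -0.0433  0.0365] yaw -4.61 open 0.0851 F [-0.5  0.   0.2] q6 1.4
-> [-0.16 -0.12  2.35] [ 0.001 -0.002  0.003] rows 1.0
```

```bash
python3 -m jog '[[-0.15,-0.12,1.3,0,-0.002,0.003,0],[-0.15,-0.12,2.3,0,-0.002,0.003,0],[-0.15,-0.12,2.3,0,-0.002,0.003,0],[-0.15,-0.12,2.3,0,-0.002,0.003,50],[-0.15,-0.12,2.3,0,-0.002,0.003,255],[-0.15,-0.12,2.3,0,-0.002,0.003,255],[-0.15,-0.12,2.3,0,-0.002,0.003,255],[-0.15,-0.12,2.3,0,-0.002,0.003,255]]' 80
python3 -m jog '[[0,0,0,0,0,0,255],[0,0,0,0,0,0,255],[0,0,0,0,0,0,255]]'
python3 -m jog '[[0,0,-2,0,0,0,255],[0,0,-5,0,0,0,255],[0,0,-8,0,0,0,255],[0,0,-8,0,0,0,255],[0,0,-8,0,0,0,255]]'
python3 - <<'E'
from h import *;import pickle
c=calibration("wrist");im=get_image("wrist");np.save("w15",im);pickle.dump(c,open("w15.pkl","wb"))
m=(im.max(2)<48).astype(np.uint8)
cs,_=cv2.findContours(m,cv2.RETR_EXTERNAL,cv2.CHAIN_APPROX_NONE)
for k in cs:
    if cv2.contourArea(k)<1500 or k[:,0,1].max()>230: continue
    P=onz(c,k.reshape(-1,2),.002)[:,:2]*1000;r=cv2.minAreaRect(P.astype(np.float32));print(k.reshape(-1,2).min(0),k.reshape(-1,2).max(0),np.round(r[0],1),np.round(r[1],1),cv2.boxPoints(r).round(0).tolist())
E
python3 go.py .6415 -.039 .1 -13.5
```

```text
t: 23.32
tool_pos: [0.4596, -0.0422, 0.0146]
tool_rot: [3.138, -0.131, 0.003]
contact_force: [0.1, 0.2, 4.5]
opening: 0.0539
t: 23.57
tool_pos: [0.4595, -0.0421, 0.0145]
tool_rot: [3.138, -0.131, 0.003]
contact_force: [0.2, 0.7, 1.2]
opening: 0.0542
t: 23.98
tool_pos: [0.4602, -0.0423, 0.0955]
tool_rot: [3.137, -0.131, 0.008]
contact_force: [-0.4, 0.3, -3.6]
opening: 0.054
[239   0] [346  55] [597.1 -29.3] [69.9 34.6] [[572.0, -59.0], [606.0, -67.0], [622.0, 1.0], [588.0, 9.0]]
t 24.03 tcp [ 0.4586 -0.0419  0.0936] yaw -4.77 open 0.054 F [-0.   0.1 -4.6] q6 1.4
-> [18.2  -1.81 -0.63] [ 0.001 -0.001  0.152] rows 5.0
```

```bash
python3 -m jog '[[10,-1,-2,0.001,-0.001,0.152,255],[10,-1,-2,0.001,-0.001,0.152,255],[10,-1,-2,0.001,-0.001,0.152,255],[10,-1,-2,0.001,-0.001,0.152,255]]'
python3 - <<'E'
from h import *;import pickle
c=calibration("wrist");im=get_image("wrist");np.save("w16",im);pickle.dump(c,open("w16.pkl","wb"));save("w16",im)
T=np.array([.6418,-.039]);a=np.radians(-13.4);ex=np.array([np.cos(a),np.sin(a)]);ey=np.array([-ex[1],ex[0]])
Q=[np.r_[T+i*.063*ex+j*.036*ey,.002] for i,j in((-1,1),(1,1),(1,-1),(-1,-1))];print(proj(c,Q).round(1))
m=(im.max(2)<48).astype(np.uint8)
cs,_=cv2.findContours(m,cv2.RETR_EXTERNAL,cv2.CHAIN_APPROX_NONE)
for k in cs:
    if cv2.contourArea(k)<800 or k[:,0,1].max()>250: continue
    P=onz(c,k.reshape(-1,2),.002)[:,:2]*1000;r=cv2.minAreaRect(P.astype(np.float32));print(k.reshape(-1,2).min(0),k.reshape(-1,2).max(0),np.round(r[0],1),np.round(r[1],1),cv2.boxPoints(r).round(0).tolist())
E
python3 go.py .6415 -.039 .1 -13.5
```

```text
t: 24.37
tool_pos: [0.5614, -0.0402, 0.1121]
tool_rot: [-3.119, 0.368, 0.001]
contact_force: [-1.0, 0.3, -3.3]
opening: 0.0544
[[261.8 186. ]
 [250.2  16.8]
 [350.7  16.2]
 [347.6 185.8]]
[500 171] [554 203] [ 535.8 -208.9] [26.3 44.8] [[519.0, -189.0], [526.0, -233.0], [552.0, -229.0], [545.0, -185.0]]
[254  20] [350 168] [648.3 -41.5] [ 70.6 108.3] [[588.0, -64.0], [693.0, -88.0], [709.0, -19.0], [603.0, 5.0]]
[483   0] [520  57] [ 662.9 -193.4] [46.1 18.3] [[638.0, -189.0], [642.0, -207.0], [687.0, -197.0], [683.0, -179.0]]
t 24.42 tcp [ 0.559  -0.04    0.1111] yaw -13.46 open 0.0541 F [-0.7 -0.4 -4.5] q6 1.6
-> [ 8.   -2.01  1.07] [-0.     0.004  0.001] rows 2.0
```

```bash
python3 -m jog '[[8,-2,1,0,0.004,-0.006,255],[8,-2,1,0,0.004,-0.006,255],[8,-2,3,0,0.004,-0.006,255],[8,-2,5,0,0.004,-0.006,255],[8,-2,6.5,0,0.004,-0.006,255],[8,-2,6.5,0,0.004,-0.006,255],[8,-2,6.5,0,0.004,-0.006,255]]'
python3 go.py .6418 -.0393 .0175 -13.1
```

```text
t: 25.0
tool_pos: [0.6383, -0.0387, 0.0427]
tool_rot: [-3.12, 0.359, 0.01]
contact_force: [-0.2, 0.0, -4.2]
opening: 0.054
t 25.0 tcp [ 0.6383 -0.0387  0.0427] yaw -13.12 open 0.054 F [-0.2  0.  -4.2] q6 1.62
-> [ 0.37 -0.02  2.52] [ 0.     0.006 -0.   ] rows 1.0
```

```bash
python3 -m jog '[[0.35,0,0.5,0,0.006,0,255],[0.35,0,1.2,0,0.006,0,255],[0.35,0,1.8,0,0.006,0,255],[0.35,0,2.3,0,0.006,0,255],[0.35,0,2.5,0,0.006,0,255],[0.35,0,2.5,0,0.006,0,255]]'
python3 go.py .6418 -.0393 .0165 -13.1
```

```text
t: 25.5
tool_pos: [0.6412, -0.0394, 0.0171]
tool_rot: [3.121, -0.359, -0.002]
contact_force: [-0.4, 1.1, -3.8]
opening: 0.0541
t 25.5 tcp [ 0.6412 -0.0394  0.0171] yaw -13.12 open 0.0541 F [-0.4  1.1 -3.8] q6 1.62
-> [ 0.06 -0.02  0.06] [ 0.     0.001 -0.   ] rows 1.0
```

```bash
python3 -m jog '[[0,0,0.1,0,0,0,255],[0,0,0.15,0,0,0,255],[0,0,0.15,0,0,0,255],[0,0,0.15,0,0,0,60],[0,0,0.15,0,0,0,20],[0,0,0.15,0,0,0,0],[0,0,0.15,0,0,0,0],[0,0,-2,0,0,0,0]]'
python3 -m jog '[[0,0,-5,0,0,0,0],[0,0,-10,0,0,0,0],[0,0,-12,0,0,0,0],[0,0,-12,0,0,0,0]]'
python3 go.py .50 -.18 .24 0
```

```text
t: 26.17
tool_pos: [0.6378, -0.0389, 0.0327]
tool_rot: [-3.121, 0.359, 0.015]
contact_force: [-1.1, -0.4, -0.8]
opening: 0.0856
t: 26.5
tool_pos: [0.6441, -0.0399, 0.1631]
tool_rot: [3.12, -0.359, 0.01]
contact_force: [1.3, 0.1, 1.2]
opening: 0.0853
t 26.5 tcp [ 0.6441 -0.0399  0.1631] yaw -13.12 open 0.0853 F [1.3 0.1 1.2] q6 1.62
-> [-10.81  16.92  -7.76] [ 0.001 -0.007 -0.229] rows 6.0
```

```bash
python3 -m jog '[[-10.8,17,-8,0.001,-0.007,-0.229,0],[-10.8,17,-8,0.001,-0.007,-0.229,0],[-10.8,17,-8,0.001,-0.007,-0.229,0],[-10.8,17,-8,0.001,-0.007,-0.229,0],[-10.8,17,-8,0.001,-0.007,-0.229,0],[-10.8,17,-8,0.001,-0.007,-0.229,0],[-10.8,17,-8,0.001,-0.007,-0.229,0]]'
python3 - <<'E'
from h import *;import pickle
c=calibration("wrist");im=get_image("wrist");np.save("w17",im);pickle.dump(c,open("w17.pkl","wb"))
s=get_image("scene");d=get_image("side");np.save("scene4",s);np.save("side4",d)
f=lambda i,k:cv2.resize(cv2.convertScaleAbs(i,alpha=1.3),None,fx=k,fy=k,interpolation=2)
o=np.zeros((600,800,3),np.uint8)
o[:280,:640]=im[:280]
o[280:600,:400]=f(s[155:285,200:420][:,:],1.8181)[:236].shape[0] and cv2.resize(s[170:298,230:390],(400,320),interpolation=2)
o[280:600,400:]=cv2.resize(d[165:293,190:350],(400,320),interpolation=2)
save("final",o)
E
```

```text
t: 27.08
tool_pos: [0.4995, -0.1829, 0.2447]
tool_rot: [3.14, -0.006, 0.006]
contact_force: [1.0, 0.3, 0.3]
opening: 0.0856
```

View pics/final.png

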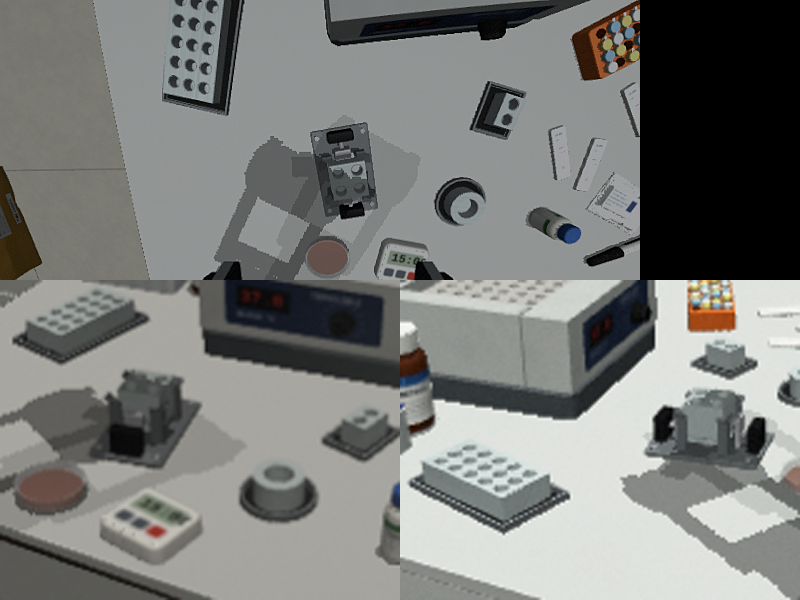

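The final views show all three blocks lying in their trays and the square block down between the dock posts. The dish and bottle are where they were. One last numeric check.

```bash
python3 - <<'E'
from h import *;import pickle
c=pickle.load(open("w17.pkl","rb"));im=np.load("w17.npy")
S=onz(c,[(514,103),(506,118)],.026).mean(0);print("small",S.round(4),(S[:2]-[.5722,-.391])*1000)
k=cv2.SimpleBlobDetector_Params();k.minArea=15;k.maxArea=500;k.filterByConvexity=k.filterByInertia=k.filterByCircularity=False;k.minThreshold=10;k.maxThreshold=220
P=np.array([q.pt for q in cv2.SimpleBlobDetector_create(k).detect(im.max(2))])
for n,z,(x,y),r in(("small",.026,(.5722,-.391),.03),("round",.026,(.4555,-.3577),.025),("sq",.052,(.4974,-.2057),.03),("long",.026,(.6405,-.039),.07)):
    W=onz(c,P,z)[:,:2];s=np.hypot(*(W-[x,y]).T)<r;print(n,[(p.round(0).tolist(),w.tolist()) for p,w in zip(P[s],((W[s]-[x,y])*1000).round(1))])
b=onz(c,[(467,207)],.026)[0];print("round",(b[:2]-[.4555,-.3577])*1000)
R=proj(c,[(.4974,-.2057,z) for z in(.052,.070)]);print("dock centre px at latched/rest",R.round(1))
E
```

```text
small [ 0.573  -0.3912  0.026 ] [ 0.80716095 -0.15464671]
small [([512.0, 96.0], [16.4, -0.2]), ([507.0, 119.0], [-8.8, 2.2]), ([513.0, 104.0], [8.3, -2.5])]
round [([470.0, 210.0], [-3.2, -3.6])]
sq [([330.0, 195.0], [-16.7, 20.6]), ([365.0, 173.0], [9.0, -18.7]), ([369.0, 192.0], [-12.4, -24.3]), ([341.0, 192.0], [-12.3, 7.7]), ([360.0, 189.0], [-8.8, -13.4]), ([338.0, 174.0], [8.4, 11.3]), ([356.0, 172.0], [10.5, -8.7])]
long [([227.0, 89.0], [-44.4, -33.9]), ([202.0, 87.0], [-41.8, -5.7]), ([188.0, 84.0], [-38.5, 9.7]), ([173.0, 81.0], [-34.8, 25.6]), ([204.0, 68.0], [-21.9, -10.7]), ([189.0, 64.0], [-18.4, 5.1]), ([174.0, 61.0], [-14.8, 21.0]), ([206.0, 47.0], [-1.9, -15.1]), ([191.0, 44.0], [1.7, 0.6]), ([176.0, 41.0], [5.1, 16.5]), ([208.0, 26.0], [18.3, -19.9]), ([192.0, 24.0], [21.2, -3.2]), ([178.0, 20.0], [25.1, 11.9])]
round [1.20013663 0.40778099]
dock centre px at latched/rest [[347.9 181.1]
 [349.  185.4]]
```

```bash
python3 -c "
from station import finish_job;print(finish_job())"
```

```text
the job is handed in; nothing more can be done
None
```

I finished the job and handed it in at about 27 s of the 106 s allowed. The small, round and long blocks lie in their own trays. The square block was pressed down in the dock until both catches held. `finish_job()` gives no verdict, so I only have my own checks.

| Block | Last check | Limit |
|---|---|---|
| Small | about 1 mm off its tray centre | 13.5 mm |
| Round | 1 mm off by eye, up to 5 mm by blob detector | 10 mm |
| Long | about 2 mm off its tray centre | 13.5 mm |
| Square | about 1 px (1–2 mm) off the dock centre | 6 mm |

- **Square block latched:** the force rose to 13 N at the stop, then fell to zero when I eased off 7 mm, so the spring did not follow. In the last wrist view its wells fit the latched height rather than the resting one.
- **Round block:** the two readings disagree because the blob detector picks up shadow in the well. Both are within the limit.
- **Other checks:** in the last pictures all the blocks look level. The dish and bottle look unmoved; I did not measure them. The arm was clear of everything at hand-in.
- **Approach overshoot:** before placing the small block I overshot its tray by about 7 mm and corrected it before lowering. No check failed.

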